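Wedge a rocking controller level

TASK

The white bench controller rocks because its front right foot is too short. Without picking anything up, push the orange wedge along the table, thin end first, under that short foot until the controller stands level on the table again; then press down on the round green pad on its opposite top corner to check that it no longer rocks, and let go. Leave the controller where it stands and do not disturb the loose parts around it.

Things in the scene. Friction and masses are not known exactly. Their poses are not given: they have to be found in the camera images.
- controller: Loose white box, 140 (its x) x 180 (y) x 46 mm, about 2 kg, on four round rubber feet at x +-55, y +-75 mm; its top is 64 mm up when level. The black front panel with two knobs faces its -x. Origin: centre of the footprint, at table height when level; z up. At the start it leans about 0.10 rad onto the short front right foot, which takes about 3 N to lift.
- short_foot (a point): Lowest point of the short front right foot (controller x -55, y -75 mm), 9 mm tall where the others are 18 mm; all are round-bottomed, 16 mm in radius. This point is 9 mm above the table when the controller is level, and on the table at the start.
- short_corner_top (a point): Point on the controller's top face straight above the short foot, 55 mm above the foot's lowest point.
- check_pad (a point): Centre of the flat green pad (24 mm across) on the top face, over the rear left foot (controller x +55, y +75 mm), which hangs about 9 mm in the air at the start. When level it is 64 mm above the table and as high as short_corner_top; at the start about 18 mm higher than that.
- pivot_foot (a point): Lowest point of the front left foot (controller x -55, y +75 mm), which stands on the table all the time.
- wedge: Loose orange wedge, 130 g, flat on the table, 136 mm long, 44 wide. Origin: middle of its thin front edge, underside; +x points forward out of that edge. Its top rises 1 in 8 from 1.5 mm to 14 mm at 100 mm behind the edge (9 mm at 60 mm, where the short foot sits when level), then is flat. It starts right of the controller, edge 25 to 70 mm from the short foot, pointing roughly at it.
- wedge_heel (a point): Middle of the rear face of the wedge's upright heel (wedge x -136 mm, 14 mm above the table): a plate 50 mm wide, 28 mm tall and 8 mm thick, to push on. The rear face looks to the wedge's -x.
- filter_cube_a: Loose black filter cube with a green window, 41x38x43 mm, standing to the right of the controller; origin under its centre. Not to be disturbed.
- lens_tube_a: Loose black lens tube, 31 mm across, 30 mm tall, standing to the right of the controller; origin under its centre. Not to be disturbed.
- objective_b: Loose microscope objective with a yellow ring, 31 mm across, 50 mm tall, standing in front of the controller; origin under its centre. Not to be disturbed.
Things that resemble listed ones, but are neither listed nor needed, are in the scene too. Of the things that look like the wedge, the larger one is meant.

How it is judged:
By the outcome, as a careful person would: the job done as asked, in the order asked, and still so for the second after the job is handed in, with the robot touching nothing.
It also fails if it takes over 48 s, if anything falls off the work surface, if the arm or the gripper's body presses on something with over 40 N, if the wrist force passes 120 N, or if a joint passes its speed limit or range.

ROBOT

A 6-joint arm with a two-finger parallel gripper is mounted at the origin on a cart in front of the work surface, level with it; the furniture and walls round the work are solid. World frame = base frame: x ahead of the robot, y to its left, z up, the work surface at z = 0. Lengths are in m, angles in degrees, forces in N, time in s.
With the tool pointing down it reaches from about 0.375 to 0.9 m from the base axis. Payload 3.1 kg.
Tool frame: the origin (TCP) lies on the centre line of the jaws, within the pads' length; the fingertips stand 14 mm ahead of it and the grasp point (between the pads) lies 5 mm behind it (bot.tips_ahead is the distance from the TCP to the fingertips, in m); z points along the fingers, y is the line along which they close (so a half turn about z gives the same grasp; the last joint's range is limited). The gripper opens to 87 mm and grips with 3 to 60 N. Pads are 19 mm wide; open, the fingers measure 117 mm over their backs; the gripper's body (75 mm by 190 mm) begins 51 mm behind the grasp point.
Start: joints at [54.116, 30.224, 82.088, -0, 67.689, -10.227], TCP at [0.271, 0.563, 0.237] pointing down, gripper open.
Joint ranges: [-176.69, 176.69], [-43.24, 126.21], [12.49, 139.97], [-82, 262], [0, 151.66], [-163.58, 163.58]. Speed limits (degrees/s): [159.86, 159.86, 180, 180, 180, 180].

INTERFACE

Orientations are given as a 3x3 rotation matrix whose columns are the frame's x, y, z axes.
In Python, from rig import bot gives the robot as it stands.
- The arm moves only by the tool play_rows, never from a script. Its argument "moves" is a list that holds one entry, the list of rows, each a list of 6 numbers: the shift along the tool's x, y, z in mm, then the turn, a rotation vector about the tool's x, y, z in rad. A call has 1 to 5 rows; each row shifts and turns the commanded pose from where the row before left it, along the tool's axes as they then stand; what a row does not reach is not made up. A row lasts 1/10 s, in which the tool goes at most 50 mm and 8.59 degrees, less where a joint would pass 70% of its speed; a pose out of reach is approached as far as the arm can. A call with a gripper value outside its range is refused whole. "fingers" is the opening, from -1 (shut) to 1 (fully open), set as the call begins (left out, the last holds). The fingers move at their own pace and stop on an object; the grip force is fixed at half the most. Time passes only in rows, so rows that do not move let the fingers close. It gives the time, the measured TCP pose, the force, the opening and the grip force at its end, in the units of the state.
- bot.read_state(): the state, without advancing time (a new reading comes with each control period).
- bot.capture(name): name is "scene" or "side" or "wrist"; returns a dict with "image" (420x560x3 uint8, blue, green, red), "fx", "fy", "cx", "cy" (pixels), "R" (3x3) and "t" (3): a world point X has camera coordinates R X + t. Camera axes: x right, y down, z forward; pixel columns grow to the right and rows downward; lengths in m; the calibration is good to about 2 mm. A picture is of the moment at which its call begins. There is no depth.
- bot.hand_in(): hands the job in; it is judged then, once.
Trained networks look in a picture, given as the dict that the camera call returned (one of the last four; its "shot" number tells which), for a name from the list of things; names that differ only in an ending like _2 or _b are one class to them, and where a whole thing is asked for, a point or a joint stands for the part that bears it (a point fixed in the world has none). Each returns a list of dicts, best first, with "confidence" (0 to 1); they miss things now and then, are a little off and sometimes report something else, mostly with a low value. They report only what shows in the picture. A call takes as long as a camera call. They do not tell look-alikes from the thing itself.
- bot.search_frame(picture, query): "centre" ([column, row] in pixels, amid what is visible of it).
- bot.silhouettes(picture, query): "pixels" (420x560 bool, what is visible of it) and "centre" ([column, row] in pixels, amid what is visible of it).
- bot.pinpoint(picture, query): "centre" ([column, row] in pixels: a listed point, or the origin of a listed thing).
The state is a dict: "time_s": time; "joint_positions": joint angles; "qvel": joint speeds; "tau": joint torques, N m; "position": TCP position; "tcp_rot": TCP orientation; "force": force on the tool from outside, world axes, zero at the start; "moment": the same for the moment, N m; "opening": opening from 0.0 (shut) to 1.0 (fully open); "grasp_force": force on a finger pad.
Only numpy, scipy, OpenCV 4.12 (cv2) and the standard library are available. Lean on these libraries where they do the work, as an engineer would, in place of code of your own. Each camera call takes 0.05 s, during which the arm holds its last target. There are 200 camera calls.

## Working session

There is one attempt and no reset: what is moved stays moved. The work goes in short steps, Python scripts to look and compute and a tool call to move; the robot and the scene stay as the last step left them, time stands still between calls to the robot, and variables do not carry over. Pictures are saved under pics/ and viewed, at most 10 in all, crops included, and the job is handed in when it is done.

Besides the shell and the picture viewer there is one more tool, called after "Request:" as name(argument=value, ...), one argument or row to a line, values as JSON. play_rows: Moves the arm, as the interface text tells. Its arguments: {"type":"object","properties":{"moves":{"type":"array","items":{"type":"array","items":{"type":"array","items":{"type":"number"}}}},"fingers":{"type":"number"}},"required":["moves"]}

```bash
mkdir -p pics; ls
cat > h.py <<'E'
import numpy as np, cv2
from rig import bot
def ray(p,uv):
    d=np.array([(uv[0]-p["cx"])/p["fx"],(uv[1]-p["cy"])/p["fy"],1.]);R=np.array(p["R"]);t=np.array(p["t"]).ravel()
    return -R.T@t, R.T@d
def onz(p,uv,z=0.):
    o,d=ray(p,uv); return o+d*(z-o[2])/d[2]
def tri(obs):
    A=np.zeros((3,3));b=np.zeros(3)
    for p,uv in obs:
        o,d=ray(p,uv);d=d/np.linalg.norm(d);M=np.eye(3)-np.outer(d,d);A+=M;b+=M@o
    return np.linalg.solve(A,b)
def proj(p,X):
    c=np.array(p["R"])@np.array(X)+np.array(p["t"]).ravel()
    return [p["fx"]*c[0]/c[2]+p["cx"],p["fy"]*c[1]/c[2]+p["cy"]]
E
python3 - <<'E'
from h import *
S={n:bot.capture(n) for n in("scene","side")}
np.set_printoptions(precision=3,suppress=True)
for n,p in S.items():
    cv2.imwrite(f"pics/{n}0.png",p["image"])
    print(n,onz(p,[280,210]),-np.array(p["R"]).T@np.array(p["t"]).ravel())
    for q in "short_foot short_corner_top check_pad pivot_foot wedge wedge_heel controller filter_cube_a lens_tube_a objective_b".split():
        for r in bot.pinpoint(p,q)[:4]: print(n,q,np.round(r["centre"],1),round(r["confidence"],2),onz(p,r["centre"]))
E
```

```text
pics
scene [ 0.666 -0.128  0.   ] [-0.042 -0.513  0.909]
scene short_foot [245.2 261.3] 0.74 [ 0.502 -0.14   0.   ]
scene short_corner_top [249.  245.2] 0.94 [ 0.542 -0.123 -0.   ]
scene check_pad [204.4 183.3] 0.8 [0.641 0.069 0.   ]
scene pivot_foot [183.  238.6] 0.67 [0.48  0.008 0.   ]
scene wedge [267.7 264.5] 0.67 [ 0.52  -0.184  0.   ]
scene wedge [326.  337.2] 0.67 [ 0.436 -0.367  0.   ]
scene wedge_heel [326.9 283. ] 0.74 [ 0.546 -0.311  0.   ]
scene wedge_heel [281.7 320.1] 0.62 [ 0.422 -0.277  0.   ]
scene controller [224.3 231.9] 0.71 [ 0.544 -0.057  0.   ]
scene controller [197.  264.9] 0.61 [ 0.44 -0.06  0.  ]
scene filter_cube_a [299.8 229.5] 0.94 [ 0.64  -0.194 -0.   ]
scene lens_tube_a [352.8 252.7] 0.74 [ 0.645 -0.322 -0.   ]
side [ 0.7   -0.007  0.   ] [ 0.142 -0.764  0.466]
side short_foot [245.5 259.1] 0.89 [ 0.507 -0.148 -0.   ]
side short_corner_top [241.2 238.3] 0.91 [ 0.545 -0.07   0.   ]
side check_pad [230.3 192.1] 0.7 [0.657 0.17  0.   ]
side pivot_foot [196.7 237.5] 0.56 [ 0.466 -0.006  0.   ]
side pivot_foot [238.3 237. ] 0.42 [ 0.543 -0.061  0.   ]
side wedge [279.6 334.3] 0.76 [ 0.434 -0.365  0.   ]
side wedge [260.7 263.5] 0.63 [ 0.523 -0.18   0.   ]
side wedge [198.2 237.9] 0.29 [ 0.468 -0.009  0.   ]
side wedge_heel [353.5 273.1] 0.68 [ 0.649 -0.317 -0.   ]
side wedge_heel [240.8 305.9] 0.6 [ 0.421 -0.269  0.   ]
side controller [238.4 236. ] 0.93 [ 0.545 -0.057  0.   ]
side filter_cube_a [304.3 251.7] 0.71 [ 0.622 -0.199  0.   ]
side lens_tube_a [352.9 274.9] 0.82 [ 0.644 -0.321  0.   ]
side lens_tube_a [193.4 248.2] 0.5 [ 0.439 -0.044  0.   ]
side objective_b [194.8 251.2] 0.8 [ 0.436 -0.057  0.   ]
```

Run:
```python
from h import *
for n in("scene","side"):
    im=cv2.imread(f"pics/{n}0.png")[160:370,140:420]
    cv2.imwrite(f"pics/{n}0c.png",cv2.resize(im,None,fx=2.8,fy=2.8,interpolation=cv2.INTER_CUBIC))
```

```text
(no output)
```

View pics/scene0c.png

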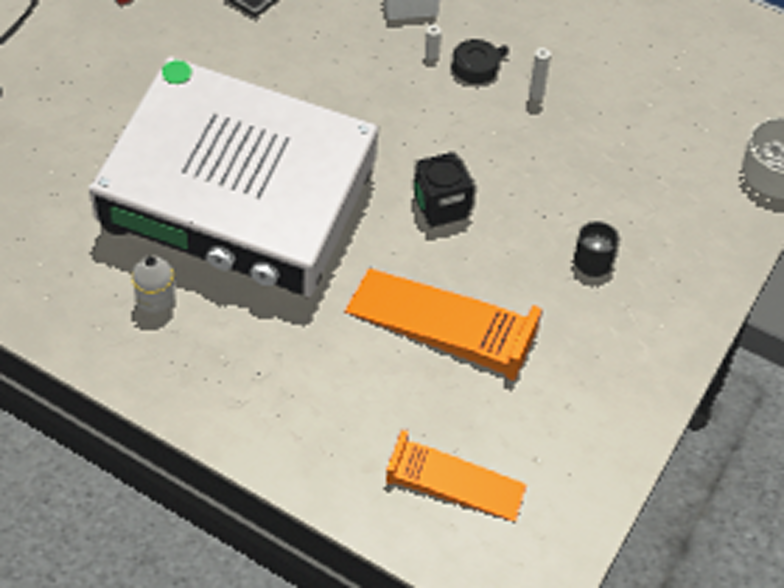

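View pics/side0c.png

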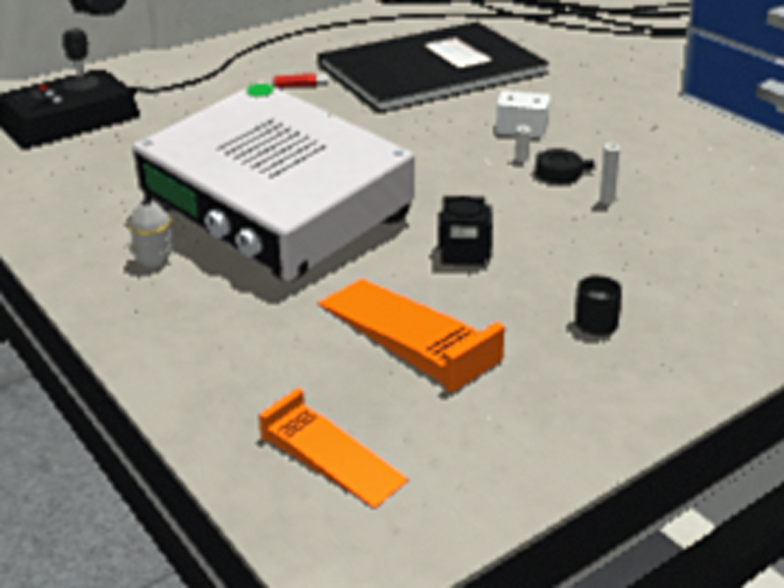

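The larger orange wedge (scene edge (268,264), heel (327,283)) is the target. The smaller one (heel (282,320), edge (326,337)) points away and is the decoy. Next I'll fit the poses of the wedge and controller to their masks.

```bash
cat > fit.py <<'E'
from h import *
from scipy.optimize import minimize
from scipy.spatial.transform import Rotation as Ro
np.set_printoptions(precision=4,suppress=True)
prism=lambda xs,y,: None
def wedge_parts():
    w=.022;a=[[x,y,z] for y in(-w,w) for x,z in((0,0),(0,.0015),(-.1,.014),(-.136,.014),(-.136,0))]
    h=[[x,y,z] for x in(-.136,-.128) for y in(-.025,.025) for z in(0,.028)]
    return [np.array(a),np.array(h)]
def box(): return np.array([[x,y,z] for x in(-.07,.07) for y in(-.09,.09) for z in(.018,.064)])
def lean(X,d=.009):
    # rotate about diagonal through pivot foot (-55,75) and rear right (55,-75) so short foot drops d
    a=np.array([-.055,.075,.0]);u=np.array([.11,-.15,0]);u/=np.linalg.norm(u)
    v=np.cross(u,np.array([-.055,-.075,0])-a)[2]
    return (np.asarray(X)-a)@Ro.from_rotvec(u*(-np.sign(v))*d/.0887).as_matrix().T+a
def place(X,q):
    c,s=np.cos(q[2]),np.sin(q[2]);X=np.atleast_2d(X)
    return np.c_[q[0]+c*X[:,0]-s*X[:,1],q[1]+s*X[:,0]+c*X[:,1],X[:,2]]
def mask(p,parts,q,S=4):
    m=np.zeros((420*S,560*S),np.uint8)
    for P in parts:
        uv=np.array([proj(p,x) for x in place(P,q)])
        h=cv2.convexHull(((uv+.5)*S).astype(np.float32)).round().astype(np.int32);cv2.fillConvexPoly(m,h,1)
    return cv2.resize(m.astype(np.float32),(560,420),interpolation=cv2.INTER_AREA)
def fit(views,parts,q0):
    f=lambda v:sum(np.abs(mask(p,parts,q0+v*[.01,.01,.1])-m).sum()/m.sum() for p,m in views)
    best=None
    for _ in range(2):
        r=minimize(f,np.zeros(3),method="Nelder-Mead",options=dict(initial_simplex=[[0,0,0],[1.,0,0],[0,1.,0],[0,0,1.]],xatol=.005,fatol=1e-5))
        q0=q0+r.x*[.01,.01,.1]
    return q0,r.fun/len(views)
def orange(p,near=None):
    hsv=cv2.cvtColor(p["image"],cv2.COLOR_BGR2HSV);m=((hsv[...,0]<20)&(hsv[...,1]>150)&(hsv[...,2]>60)).astype(np.uint8)
    n,l,s,c=cv2.connectedComponentsWithStats(m);k=1+np.argmax(s[1:,4]);return (l==k).astype(np.float32)
def best_sil(p,q):
    r=bot.silhouettes(p,q);return r
E
python3 - <<'E'
from fit import *
S=[bot.capture(n) for n in("scene","side")]
V=[(p,orange(p)) for p in S]
print([m.sum() for _,m in V])
q=np.array([.52,-.184,np.arctan2(.127,-.03)])
for vv in (V[:1],V[1:],V):
    r=fit(vv,wedge_parts(),q);print("wedge",r)
B=[]
for p in S:
    r=[x for x in bot.silhouettes(p,"controller") if x["pixels"].sum()>3000]
    B.append((p,r[0]["pixels"].astype(np.float32)));print(r[0]["pixels"].sum(),r[0]["confidence"])
for yaw in(-.3,):
  for vv in (B[:1],B[1:],B):
    r=fit(vv,[lean(box())],np.array([.56,-.03,yaw]));print("ctl",r)
q=r[0]
for n,X in dict(short_foot=(-.055,-.075,.009),top=(-.055,-.075,.064),pad=(.055,.075,.064),pivot=(-.055,.075,0)).items():
    W=place(lean(X),q)[0];print(n,W,[np.round(proj(p,W),1) for p in S])
for q2,z in(("filter_cube_a",0.),("lens_tube_a",0.),("objective_b",0.)):
    for p in S:
        print(q2,[onz(p,r["centre"],z)[:2] for r in bot.pinpoint(p,q2)[:1]])
E
```

```text
[np.float32(1302.0), np.float32(1204.0)]
wedge (array([ 0.5228, -0.1807,  1.6892]), np.float64(0.06019585207104683))
wedge (array([ 0.523 , -0.1806,  1.688 ]), np.float64(0.05040489882230759))
wedge (array([ 0.5228, -0.1807,  1.6888]), np.float64(0.055674076080322266))
5494 0.57Traceback (most recent call last):
  File "<stdin>", line 11, in <module>
IndexError: list index out of range
```

Run:
```python
from fit import *
S=[bot.capture(n) for n in("scene","side")]
pts=dict(short_foot=(-.055,-.075,.009),short_corner_top=(-.055,-.075,.064),check_pad=(.055,.075,.064),pivot_foot=(-.055,.075,0))
B=[]
for p in S:
    for k in ("controller","check_pad"):
        r=bot.silhouettes(p,k);print(k,[(x["pixels"].sum(),round(x["confidence"],2)) for x in r])
        r=[x for x in r if x["pixels"].sum()>3000]
        if r: B.append((p,r[0]["pixels"].astype(np.float32)));break
q=np.array([.56,-.03,-.1])
for vv in [[b] for b in B]+[B]: print("ctl",fit(vv,[lean(box())],q))
# point fit
from scipy.optimize import least_squares
obs=[(p,X,bot.pinpoint(p,n)) for p in S for n,X in pts.items()]
obs=[(p,X,r[0]["centre"]) for p,X,r in obs if r]
f=lambda v:np.concatenate([np.array(proj(p,place(lean(X),v)[0]))-c for p,X,c in obs])
r=least_squares(f,q,loss="soft_l1");print("pts",r.x,r.fun.reshape(-1,2))
q=r.x
print({n:place(lean(X),q)[0] for n,X in pts.items()})
for k in ("filter_cube_a","lens_tube_a","objective_b"):
    for p in S: print(k,[onz(p,r["centre"])[:2] for r in bot.pinpoint(p,k)[:1]])
print(bot.read_state()["time_s"])
```

```text
controller [(np.int64(5680), 0.74)]
controller [(np.int64(4486), 0.7)]
ctl (array([ 0.5432, -0.0588,  0.1983]), np.float64(0.030886882916092873))
ctl (array([ 0.5448, -0.0588,  0.1905]), np.float64(0.03701794520020485))
ctl (array([ 0.5438, -0.0585,  0.198 ]), np.float64(0.03495430201292038))
pts [ 0.5407 -0.061   0.2028] [[-1.5328 -1.037 ]
 [ 1.5587  4.5489]
 [-1.4312  5.2432]
 [-1.2622 -0.3318]
 [ 0.2276  0.3935]
 [ 0.2751  0.7534]
 [ 0.6092 -0.5993]
 [ 1.2957 -0.9351]]
{'short_foot': array([ 0.5017, -0.1459, -0.    ]), 'short_corner_top': array([ 0.4979, -0.15  ,  0.0547]), 'check_pad': array([0.5749, 0.0184, 0.0727]), 'pivot_foot': array([0.4718, 0.0014, 0.    ])}
filter_cube_a [array([ 0.6333, -0.1947])]
filter_cube_a [array([ 0.6166, -0.2002])]
lens_tube_a [array([ 0.6423, -0.3153])]
lens_tube_a [array([ 0.6429, -0.3229])]
objective_b [array([ 0.4392, -0.0566])]
objective_b [array([ 0.4353, -0.0456])]
2.2
```

Run:
```python
from fit import *
s=bot.read_state();print(np.array(s["tcp_rot"]),s["position"],s["force"])
```

```text
[[-0.9014  0.433  -0.    ]
 [ 0.433   0.9014 -0.    ]
 [ 0.     -0.     -1.    ]] [0.2706 0.5634 0.2365] [ 0.1792  0.2593 -0.2414]
```

```bash
cat > plan.py <<'E'
from fit import *
def plan(P,yaw,n,start=None):
    """rows in tool axes to TCP P, tool-y angle yaw (deg), n rows"""
    s=bot.read_state();p=np.array(s["position"]);R=np.array(s["tcp_rot"])
    y=np.radians(yaw);c,d=np.cos(y),np.sin(y)
    T=np.column_stack([[-d,c,0],[c,d,0],[0,0,-1.]])
    T[:,0]=np.cross(T[:,1],T[:,2])
    rv=Ro.from_matrix(R.T@T).as_rotvec()/n;step=(np.array(P)-p)/n*1e3
    for i in range(n):
        print([*np.round(R.T@step,1).tolist(),*np.round(rv,3).tolist()],end=", " if i%5<4 else "\n");R=R@Ro.from_rotvec(rv).as_matrix()
    print()
E
python3 -c "
from plan import *
plan([.576,-.245,.2],6.8,20)"
```

```text
[-31.3, -29.8, 1.8, -0.0, 0.0, 0.05], [-32.7, -28.2, 1.8, -0.0, 0.0, 0.05], [-34.1, -26.5, 1.8, -0.0, 0.0, 0.05], [-35.4, -24.8, 1.8, -0.0, 0.0, 0.05], [-36.6, -23.0, 1.8, -0.0, 0.0, 0.05]
[-37.7, -21.1, 1.8, -0.0, 0.0, 0.05], [-38.7, -19.2, 1.8, -0.0, 0.0, 0.05], [-39.6, -17.2, 1.8, -0.0, 0.0, 0.05], [-40.4, -15.2, 1.8, -0.0, 0.0, 0.05], [-41.2, -13.2, 1.8, -0.0, 0.0, 0.05]
[-41.8, -11.1, 1.8, -0.0, 0.0, 0.05], [-42.3, -9.0, 1.8, -0.0, 0.0, 0.05], [-42.7, -6.8, 1.8, -0.0, 0.0, 0.05], [-43.0, -4.7, 1.8, -0.0, 0.0, 0.05], [-43.1, -2.5, 1.8, -0.0, 0.0, 0.05]
[-43.2, -0.4, 1.8, -0.0, 0.0, 0.05], [-43.2, 1.8, 1.8, -0.0, 0.0, 0.05], [-43.0, 4.0, 1.8, -0.0, 0.0, 0.05], [-42.8, 6.1, 1.8, -0.0, 0.0, 0.05], [-42.4, 8.3, 1.8, -0.0, 0.0, 0.05]
```

Request:
play_rows(
  moves=[
    [[-31,-30,2,0,0,0.05],[-33,-28,2,0,0,0.05],[-34,-26.5,2,0,0,0.05],[-35.5,-25,2,0,0,0.05],[-36.5,-23,2,0,0,0.05]],
  ],
  fingers=-1,
)

```text
time_s: 2.7
position: [0.3473, 0.3598, 0.2267]
tcp_rot: [[-0.765, 0.644, 0.001], [0.644, 0.765, 0.0], [-0.0, 0.001, -1.0]]
force: [1.2, 0.6, -0.3]
opening: 0.628
grasp_force: 0.0
```

Request:
play_rows(
  moves=[
    [[-38,-21,2,0,0,0.05],[-39,-19,2,0,0,0.05],[-39.5,-17,2,0,0,0.05],[-40.5,-15,2,0,0,0.05],[-41,-13,2,0,0,0.05]],
  ],
)

```text
time_s: 3.2
position: [0.4252, 0.158, 0.2168]
tcp_rot: [[-0.582, 0.813, 0.001], [0.813, 0.582, 0.0], [-0.0, 0.001, -1.0]]
force: [-0.0, 0.3, 0.5]
opening: 0.169
grasp_force: 0.0
```

Request:
play_rows(
  moves=[
    [[-42,-11,2,0,0,0.05],[-42,-9,2,0,0,0.05],[-43,-7,2,0,0,0.05],[-43,-5,2,0,0,0.05],[-43,-2.5,2,0,0,0.05]],
  ],
)

```text
time_s: 3.7
position: [0.5018, -0.0445, 0.2067]
tcp_rot: [[-0.362, 0.932, 0.001], [0.932, 0.362, -0.0], [-0.0, 0.001, -1.0]]
force: [-0.0, 0.2, -0.4]
opening: 0.004
grasp_force: 0.0
```

Request:
play_rows(
  moves=[
    [[-43,0,2,0,0,0.05],[-43,2,2,0,0,0.05],[-43,4,2,0,0,0.05],[-43,6,2,0,0,0.05],[-42,8,2,0,0,0.05]],
  ],
)

```text
time_s: 4.2
position: [0.5789, -0.2456, 0.1965]
tcp_rot: [[-0.12, 0.993, 0.0], [0.993, 0.12, -0.0], [-0.0, 0.0, -1.0]]
force: [0.4, 0.1, 0.2]
opening: 0.006
grasp_force: 0.0
```

```bash
python3 -c "
from plan import *
s=bot.read_state();print(s['time_s'],s['position'],s['opening'],s['force'])
p=bot.capture('wrist');cv2.imwrite('pics/w1.png',p['image'])
for k in ('short_foot','wedge','wedge_heel','filter_cube_a','lens_tube_a'):
    print(k,[(np.round(r['centre'],0),round(r['confidence'],2),onz(p,r['centre'],.014*(k=='wedge_heel'))[:2]) for r in bot.pinpoint(p,k)[:2]])
m=orange(p)
print(m.sum(),fit([(p,m)],wedge_parts(),np.array([.5229,-.1807,1.689])))
plan([.576,-.245,.060],6.8,3)"
```

```text
4.2 [ 0.5789 -0.2456  0.1965] 0.006209436181310727 [0.3652 0.1491 0.1985]
short_foot []
wedge [(array([233., 123.]), 0.65, array([ 0.523 , -0.1829])), (array([136., 283.]), 0.55, array([ 0.4289, -0.3706]))]
wedge_heel [(array([111., 210.]), 0.94, array([ 0.4088, -0.2833]))]
filter_cube_a [(array([336., 150.]), 0.95, array([ 0.6291, -0.1962]))]
lens_tube_a [(array([336., 149.]), 0.6, array([ 0.6289, -0.1954]))]
5692.0 (array([ 0.7507, -0.5585,  2.4446]), np.float64(1.0))
[-0.8, -0.6, 45.4, -0.0, -0.0, 0.002], [-0.8, -0.6, 45.4, -0.0, -0.0, 0.002], [-0.8, -0.6, 45.4, -0.0, -0.0, 0.002],
```

View pics/w1.png

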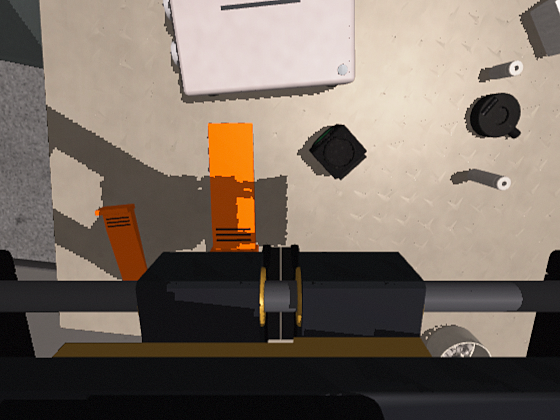

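The wrist view confirms the wedge: its edge is at about (232,124) and the black cube at (336,150) is turned 45° and clear. The short foot lies left of the wedge's line. I'll descend beside the wedge's right side and nudge it left.

Request:
play_rows(
  moves=[
    [[-1,-1,45,0,0,0],[0,0,45,0,0,0],[0,0,45,0,0,0],[0,0,30,0,0,0],[0,0,13,0,0,0]],
  ],
)

```text
time_s: 5.0
position: [0.5753, -0.2418, 0.0157]
tcp_rot: [[-0.125, 0.992, -0.006], [0.992, 0.125, 0.004], [0.004, -0.005, -1.0]]
force: [-0.4, 0.7, 0.2]
opening: 0.005
grasp_force: 0.0
```

Request:
play_rows(
  moves=[
    [[0,-4,0,0,0,0],[0,-2,0,0,0,0],[0,-1,0,0,0,0]],
  ],
)

```text
time_s: 5.3
position: [0.5715, -0.2462, 0.0207]
tcp_rot: [[-0.123, 0.992, 0.003], [0.992, 0.123, -0.002], [-0.002, 0.003, -1.0]]
force: [0.4, -1.0, -0.6]
opening: 0.004
grasp_force: 0.0
```

Request:
play_rows(
  moves=[
    [[0,-3,2,0,0,0],[0,-3,0,0,0,0],[0,-3,0,0,0,0],[0,-1,0,0,0,0],[0,0,0,0,0,0]],
  ],
)

```text
time_s: 5.8
position: [0.5605, -0.2471, 0.0167]
tcp_rot: [[-0.123, 0.992, 0.0], [0.992, 0.123, -0.0], [-0.0, 0.0, -1.0]]
force: [0.3, 0.3, -0.3]
opening: 0.009
grasp_force: 0.0
```

```bash
cat > look.py <<'E'
from plan import *
def wedge_now(q0):
    S=[bot.capture(n) for n in("scene","side")]
    out=[fit([(p,orange(p))],wedge_parts(),np.array(q0)) for p in S]
    for o in out: print("wedge",*o)
    return S
E
python3 -c "
from look import *
wedge_now([.513,-.18,1.72])"
```

```text
wedge [ 0.5207 -0.1815  1.7107] 0.942260205745697
wedge [ 0.5229 -0.1806  1.6949] 0.05945247784256935
```

Request:
play_rows(
  moves=[
    [[0,-3,0,0,0,0],[0,-3,0,0,0,0],[0,-2,0,0,0,0],[0,-1,0,0,0,0],[0,0,0,0,0,0]],
  ],
)

```text
time_s: 6.4
position: [0.5514, -0.248, 0.0165]
tcp_rot: [[-0.123, 0.992, -0.0], [0.992, 0.123, 0.0], [0.0, -0.0, -1.0]]
force: [0.6, -0.1, 0.6]
opening: 0.006
grasp_force: 0.0
```

```bash
python3 -c "
from look import *
S=wedge_now([.513,-.18,1.72])
"
```

```text
wedge [ 0.5103 -0.1826  1.7311] 0.9323061108589172
wedge [ 0.5112 -0.1823  1.7256] 0.05941545218229294
```

Request:
play_rows(
  moves=[
    [[0,5,0,0,0,0],[0,3,-20,0,0,0],[0,0,-35,0,0,0],[-20,0,-5,0,0,0.02],[-35,-5,0,0,0,0.015]],
  ],
)

```text
time_s: 7.0
position: [0.5623, -0.3009, 0.0785]
tcp_rot: [[-0.091, 0.996, 0.002], [0.996, 0.091, -0.001], [-0.001, 0.002, -1.0]]
force: [0.3, -0.4, -0.1]
opening: 0.005
grasp_force: 0.0
```

```bash
python3 -c "
from look import *
S=wedge_now([.511,-.1823,1.7256])
plan([.536,-.343,.072],8.9,1)
"
```

```text
wedge [ 0.5107 -0.1831  1.7243] 0.0724693238735199
wedge [ 0.5113 -0.1833  1.7164] 0.06111111119389534
[-33.5, -29.3, 5.8, 0.004, 0.006, -0.07],
```

Request:
play_rows(
  moves=[
    [[-17,-14,0,0,0,-0.035],[-22,-12,0,0,0,-0.03],[0,0,0,0,0,0]],
  ],
)

```text
time_s: 7.4
position: [0.5384, -0.3462, 0.0765]
tcp_rot: [[-0.15, 0.989, 0.0], [0.989, 0.15, -0.001], [-0.001, 0.0, -1.0]]
force: [1.4, -0.2, 0.1]
opening: 0.004
grasp_force: 0.0
```

```bash
python3 -c "
from look import *
print(bot.read_state()['position'])
plan([.535,-.345,.021],8.65,1)
"
```

```text
[ 0.5384 -0.3462  0.0765]
[1.8, -3.2, 55.4, 0.0, 0.001, -0.0],
```

Request:
play_rows(
  moves=[
    [[0,-3,25,0,0,0],[0,0,20,0,0,0],[0,0,10,0,0,0],[5,0,0,0,0,0],[5,0,0,0,0,0]],
  ],
)

```text
time_s: 7.9
position: [0.5349, -0.3335, 0.0217]
tcp_rot: [[-0.153, 0.988, 0.0], [0.988, 0.153, 0.0], [0.0, 0.0, -1.0]]
force: [0.1, 0.2, -0.5]
opening: 0.004
grasp_force: 0.0
```

Request:
play_rows(
  moves=[
    [[6,0,0,0,0,0],[6,0,0,0,0,0],[6,0,0,0,0,0],[6,0,0,0,0,0],[4,0,0,0,0,0]],
  ],
)

```text
time_s: 8.4
position: [0.5306, -0.3064, 0.0221]
tcp_rot: [[-0.153, 0.988, 0.001], [0.988, 0.153, -0.001], [-0.001, 0.001, -1.0]]
force: [0.1, -0.9, 1.1]
opening: 0.007
grasp_force: 0.7
```

```bash
python3 -c "
from look import *
S=wedge_now([.506,-.165,1.7243])
print(bot.read_state()['position'])
"
```

```text
wedge [ 0.5019 -0.1225  1.7089] 0.6325734257698059
wedge [   84.4005   144.3499 -2028.5246] 1.000067949295044
[ 0.5301 -0.3057  0.0217]
```

Request:
play_rows(
  moves=[
    [[5,0,0,0,0,0],[5,0,0,0,0,0],[3,0,0,0,0,0],[0,0,0,0,0,0],[0,0,0,0,0,0]],
  ],
)

```text
time_s: 9.0
position: [0.5287, -0.2942, 0.0216]
tcp_rot: [[-0.152, 0.988, 0.001], [0.988, 0.152, -0.001], [-0.001, 0.001, -1.0]]
force: [1.2, -3.2, 0.3]
opening: -0.001
grasp_force: 1.6
```

```bash
python3 -c "
from look import *
print(bot.read_state()['position'])
for n in ('scene','side'):
    p=bot.capture(n);cv2.imwrite(f'pics/{n}2.png',p['image'])
    cv2.imwrite(f'pics/{n}2c.png',cv2.resize(p['image'][200:330,180:380],None,fx=4,fy=4,interpolation=cv2.INTER_CUBIC))
    for k in ('wedge','short_foot'): print(n,k,[(np.round(r['centre'],1),round(r['confidence'],2),onz(p,r['centre'])[:2]) for r in bot.pinpoint(p,k)[:2]])
"
```

```text
[ 0.5287 -0.2942  0.0216]
scene wedge [(array([250.1, 263.7]), 0.8, array([ 0.5021, -0.152 ])), (array([323.2, 336.3]), 0.66, array([ 0.4346, -0.3613]))]
scene short_foot [(array([248., 262.]), 0.6, array([ 0.5034, -0.1459]))]
side wedge [(array([244.5, 261.3]), 0.82, array([ 0.5008, -0.1537])), (array([279.5, 332.8]), 0.67, array([ 0.4359, -0.3623]))]
side short_foot [(array([243.5, 256.7]), 0.73, array([ 0.5084, -0.1378]))]
```

View pics/side2c.png

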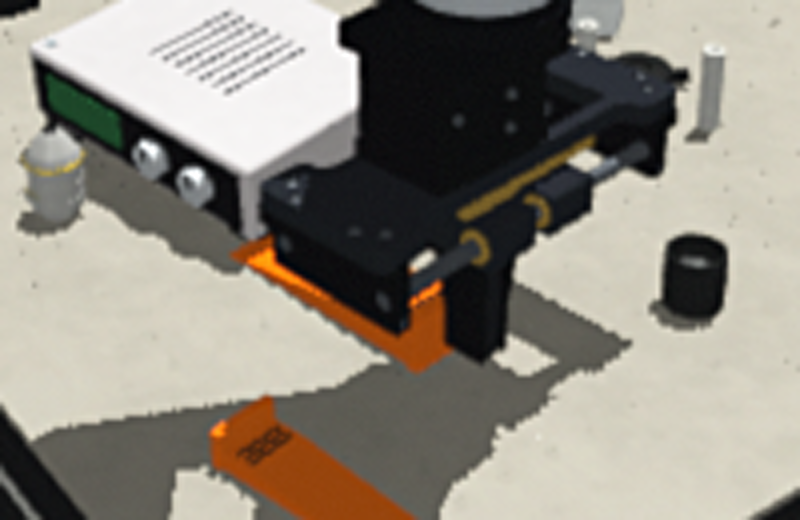

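The side view shows the wedge entering under the front right corner, edge at crop (240,250), with the fingers square on the heel. Pushing on.

Request:
play_rows(
  moves=[
    [[4,0,0,0,0,0],[4,0,0,0,0,0],[4,0,0,0,0,0],[4,0,0,0,0,0],[4,0,0,0,0,0]],
  ],
)

```text
time_s: 9.8
position: [0.5252, -0.2737, 0.0216]
tcp_rot: [[-0.152, 0.988, 0.0], [0.988, 0.152, -0.0], [-0.0, 0.0, -1.0]]
force: [-0.1, -3.9, 0.1]
opening: 0.007
grasp_force: 2.3
```

Request:
play_rows(
  moves=[
    [[4,0,0,0,0,0],[4,0,0,0,0,0],[4,0,0,0,0,0],[4,0,0,0,0,0],[0,0,0,0,0,0]],
  ],
)

```text
time_s: 10.3
position: [0.5224, -0.257, 0.0216]
tcp_rot: [[-0.152, 0.988, -0.001], [0.988, 0.152, 0.001], [0.002, -0.001, -1.0]]
force: [1.3, -2.2, 1.7]
opening: 0.004
grasp_force: 1.0
```

```bash
cat > ctl.py <<'E'
from look import *
P=dict(short_corner_top=(-.055,-.075,.064),check_pad=(.055,.075,.064),pivot_foot=(-.055,.075,0),short_foot=(-.055,-.075,.009))
def ctl(q0=(.5438,-.0585,.198),d0=.005,save=None):
    for n in("scene","side"):
        p=bot.capture(n)
        if save: cv2.imwrite(f"pics/{n}{save}.png",p["image"])
        for k in ("wedge",*P): print(n,k,[(np.round(r["centre"],1),round(r["confidence"],2),onz(p,r["centre"])[:2]) for r in bot.pinpoint(p,k)[:1]])
        r=[x for x in bot.silhouettes(p,"controller") if x["pixels"].sum()>2000]
        if r:
            m=r[0]["pixels"].astype(np.float32)
            f=lambda v:np.abs(mask(p,[lean(box(),v[3]*.01)],np.array(q0)+v[:3]*[.01,.01,.1])-m).sum()/m.sum()
            z=minimize(f,[0,0,0,d0/.01],method="Nelder-Mead",options=dict(initial_simplex=[[0,0,0,.5],[1.,0,0,.5],[0,1.,0,.5],[0,0,1.,.5],[0,0,0,1.]],xatol=.005,fatol=1e-5))
            print("ctl",np.array(q0)+z.x[:3]*[.01,.01,.1],"drop",z.x[3]*.01,z.fun)
E
python3 -c "
from ctl import *
ctl()
print(bot.read_state()['position'])
"
```

```text
scene wedge [(array([322.1, 337.2]), 0.87, array([ 0.4318, -0.3604]))]
scene short_corner_top [(array([246. , 242.7]), 0.56, array([ 0.5443, -0.114 ]))]
scene check_pad [(array([204.6, 187.1]), 0.57, array([0.6314, 0.0608]))]
scene pivot_foot [(array([184.1, 240.4]), 0.59, array([0.4771, 0.0031]))]
scene short_foot [(array([248.4, 259.6]), 0.84, array([ 0.5091, -0.1432]))]
ctl [ 0.5435 -0.0588  0.1873] drop -0.0018156493195487856 0.028941728174686432
side wedge [(array([234. , 250.9]), 0.81, array([ 0.5042, -0.1061]))]
side short_corner_top [(array([243.2, 233.3]), 0.7, array([ 0.5605, -0.0531]))]
side check_pad []
side pivot_foot [(array([198.6, 234.2]), 0.86, array([0.4761, 0.0054]))]
side short_foot []
ctl [ 0.5229 -0.0025 -0.475 ] drop -0.0197014498499128 0.3071996569633484
[ 0.5226 -0.2579  0.0214]
```

Request:
play_rows(
  moves=[
    [[4,0,0,0,0,0],[4,0,0,0,0,0],[4,0,0,0,0,0],[4,0,0,0,0,0],[4,0,0,0,0,0]],
  ],
)

```text
time_s: 11.5
position: [0.5198, -0.2382, 0.0216]
tcp_rot: [[-0.152, 0.988, 0.0], [0.988, 0.152, -0.0], [-0.0, 0.0, -1.0]]
force: [0.0, -3.6, -0.8]
opening: 0.005
grasp_force: 1.5
```

Request:
play_rows(
  moves=[
    [[2,0,0,0,0,0],[2,0,0,0,0,0],[1,0,0,0,0,0],[0,0,0,0,0,0],[0,0,0,0,0,0]],
  ],
)

```text
time_s: 12.0
position: [0.519, -0.2332, 0.0216]
tcp_rot: [[-0.152, 0.988, -0.0], [0.988, 0.152, 0.001], [0.001, -0.0, -1.0]]
force: [1.4, -0.8, -1.2]
opening: 0.006
grasp_force: 0.8
```

```bash
python3 -c "
from ctl import *
ctl(save='3')
print(bot.read_state()['position'])
a=[cv2.resize(cv2.imread(f'pics/{n}3.png')[165:305,160:345],(555,420),interpolation=cv2.INTER_CUBIC) for n in('scene','side')]
cv2.imwrite('pics/c3.png',cv2.resize(np.hstack(a),(800,303)))
"
```

```text
scene wedge [(array([222.1, 254.4]), 0.92, array([ 0.4904, -0.0884]))]
scene short_corner_top [(array([246.8, 241.6]), 0.86, array([ 0.5477, -0.1138]))]
scene check_pad [(array([204.7, 187.5]), 0.82, array([0.6305, 0.0598]))]
scene pivot_foot [(array([183.1, 238.8]), 0.7, array([0.4795, 0.0077]))]
scene short_foot [(array([245.1, 256.6]), 0.81, array([ 0.5119, -0.133 ]))]
ctl [ 0.5434 -0.0574  0.1862] drop -0.002965780413572766 0.03923239931464195
side wedge [(array([225.7, 247.9]), 0.87, array([ 0.4961, -0.0847]))]
side short_corner_top [(array([240.6, 232.9]), 0.64, array([ 0.5567, -0.0479]))]
side check_pad [(array([234.5, 193. ]), 0.77, array([0.6627, 0.1571]))]
side pivot_foot [(array([196.7, 236.1]), 0.94, array([0.4686, 0.0001]))]
side short_foot []
[ 0.5188 -0.2332  0.0215]
```

View pics/c3.png

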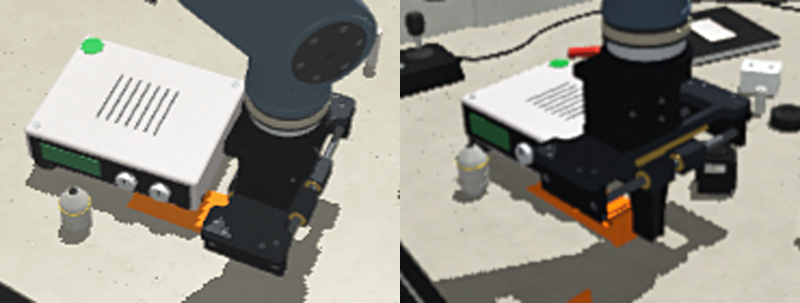

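The wedge is well under the corner, and the controller is close to level. I'll back away for an unobstructed measurement.

Request:
play_rows(
  moves=[
    [[-8,0,0,0,0,0],[-20,0,0,0,0,0],[-20,10,-30,0,0,0],[-20,20,-40,0,0,0],[-20,30,-35,0,0,0]],
  ],
)

```text
time_s: 13.2
position: [0.591, -0.3138, 0.1278]
tcp_rot: [[-0.15, 0.989, -0.001], [0.989, 0.15, 0.0], [0.0, -0.001, -1.0]]
force: [1.5, -1.5, -2.1]
opening: 0.005
grasp_force: 0.0
```

Request:
play_rows(
  moves=[
    [[0,40,-30,0,0,0],[0,40,-30,0,0,0],[0,30,-30,0,0,0],[0,0,0,0,0,0]],
  ],
)

```text
time_s: 13.6
position: [0.7067, -0.2966, 0.2228]
tcp_rot: [[-0.154, 0.988, 0.014], [0.988, 0.154, -0.007], [-0.009, 0.012, -1.0]]
force: [-0.7, -0.4, 0.5]
opening: 0.0
grasp_force: 0.0
```

```bash
python3 -c "
from ctl import *
ctl(save='4')
S=[bot.capture(n) for n in('scene','side')]
# joint fit with shared pose
B=[]
for p in S:
    r=[x for x in bot.silhouettes(p,'controller') if x['pixels'].sum()>3000]
    if r:B.append((p,r[0]['pixels'].astype(np.float32)))
q0=np.array([.5438,-.0585,.198])
for d in (-.003,-.0015,0,.0015,.003,.009):
    r=fit(B,[lean(box(),d)],q0);print(d,len(B),*r)
im=[p['image'][195:300,170:330] for p in S]
for p,i in zip(S,'ab'): cv2.imwrite(f'pics/q{i}.png',p['image'])
cv2.imwrite('pics/c4.png',np.hstack([cv2.resize(i,(400,262),interpolation=cv2.INTER_CUBIC) for i in im]))
"
```

```text
scene wedge [(array([324.1, 337.8]), 0.68, array([ 0.4328, -0.3642]))]
scene short_corner_top [(array([244.6, 239.2]), 0.64, array([ 0.5507, -0.1061]))]
scene check_pad [(array([203.3, 188.5]), 0.86, array([0.626 , 0.0606]))]
scene pivot_foot [(array([182.6, 240.1]), 0.57, array([0.476 , 0.0064]))]
scene short_foot [(array([244.2, 258. ]), 0.78, array([ 0.5078, -0.1334]))]
ctl [ 0.5446 -0.0582  0.1949] drop -0.0007856987830661245 0.039498526602983475
side wedge [(array([277.5, 336.5]), 0.62, array([ 0.4285, -0.367 ]))]
side short_corner_top [(array([242.7, 230.7]), 0.92, array([ 0.5661, -0.0419]))]
side check_pad [(array([232. , 194.1]), 0.66, array([0.6532, 0.1548]))]
side pivot_foot [(array([198. , 237.4]), 0.78, array([ 0.4683, -0.0071]))]
side short_foot []
ctl [ 0.5428 -0.0596  0.1685] drop -0.0037754966789899213 0.0438833087682724
-0.003 2 [ 0.543  -0.0586  0.1811] 0.03507339954376221
-0.0015 2 [ 0.5434 -0.0586  0.194 ] 0.03821351379156113
0 2 [ 0.5441 -0.0586  0.1907] 0.04397562891244888
0.0015 2 [ 0.544  -0.0582  0.2047] 0.053543150424957275
0.003 2 [ 0.545  -0.0573  0.21  ] 0.06178645044565201
0.009 2 [ 0.5473 -0.0549  0.1933] 0.09736678749322891
```

View pics/c4.png

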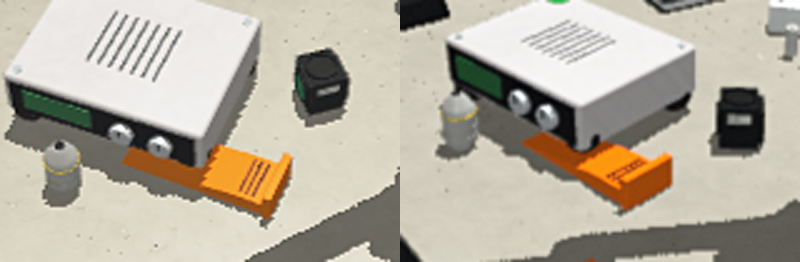

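```bash
cat > wf.py <<'E'
from look import *
def wfit(S,c,d=0.,q0=(.494,-.086,1.72)):
    q0=np.array(q0);res=[]
    W=[]
    for p in S:
        hsv=cv2.cvtColor(p["image"],cv2.COLOR_BGR2HSV);m=((hsv[...,0]<20)&(hsv[...,1]>150)&(hsv[...,2]>50)).astype(np.float32)
        roi=cv2.dilate(mask(p,wedge_parts(),q0),np.ones((15,15)))>0
        occ=cv2.erode(1-mask(p,[lean(box(),d)],c),np.ones((1,1)))*roi
        W.append((p,m*occ,occ))
    for ws in (W[:1],W[1:],W):
        f=lambda v:sum(np.abs(mask(p,wedge_parts(),q0+v*[.01,.01,.1])*o-m).sum()/m.sum() for p,m,o in ws)
        z=minimize(f,np.zeros(3),method="Nelder-Mead",options=dict(initial_simplex=[[0,0,0],[.7,0,0],[0,.7,0],[0,0,.7]],xatol=.005,fatol=1e-5))
        q=q0+z.x*[.01,.01,.1];ft=place([-.055,-.075,0],c)[0][:2]-q[:2];e=np.array([np.cos(q[2]),np.sin(q[2])])
        print("wedge",q,z.fun/len(ws),"foot in wedge x,y mm",np.array([ft@e,-ft[0]*e[1]+ft[1]*e[0]])*1e3)
E
python3 -c "
from wf import *
S=[bot.capture(n) for n in('scene','side')]
wfit(S,np.array([.5438,-.0586,.193]))
s=bot.read_state();print(s['time_s'],s['position'])
"
```

```text
wedge [ 0.4958 -0.0858  1.7225] 0.06449877470731735 foot in wedge x,y mm [-57.5676   0.2693]
wedge [ 0.4972 -0.0848  1.7151] 0.047785330563783646 foot in wedge x,y mm [-58.4018   1.3964]
wedge [ 0.4957 -0.0859  1.7224] 0.05863001197576523 foot in wedge x,y mm [-57.5135   0.1818]
14.6 [ 0.7003 -0.2944  0.2165]
```

```bash
python3 -c "
from plan import *
plan([.5215,-.255,.075],8.7,5)
"
```

```text
[13.2, -34.1, 28.3, 0.0, 0.0, 0.0], [13.2, -34.2, 28.3, 0.0, 0.0, 0.0], [13.2, -34.2, 28.3, 0.0, 0.0, 0.0], [13.2, -34.2, 28.3, 0.0, 0.0, 0.0], [13.2, -34.2, 28.3, 0.0, 0.0, 0.0]
```

Request:
play_rows(
  moves=[
    [[13,-34,24,0,0,0],[13,-34,28,0,0,0],[13,-34,28,0,0,0],[13,-34,30,0,0,0],[13,-34,30,0,0,0]],
  ],
)

```text
time_s: 15.1
position: [0.5214, -0.2559, 0.0761]
tcp_rot: [[-0.153, 0.988, 0.002], [0.988, 0.153, -0.001], [-0.002, 0.001, -1.0]]
force: [-0.7, 0.4, -1.2]
opening: 0.005
grasp_force: 0.0
```

Request:
play_rows(
  moves=[
    [[0,0,25,0,0,0],[0,0,20,0,0,0],[0,0,9,0,0,0],[0,0,0,0,0,0]],
  ],
)

```text
time_s: 15.5
position: [0.5221, -0.2559, 0.0214]
tcp_rot: [[-0.152, 0.988, -0.001], [0.988, 0.152, 0.001], [0.001, -0.001, -1.0]]
force: [-0.4, -0.1, -0.8]
opening: 0.006
grasp_force: 0.0
```

```bash
python3 -c "
from plan import *
s=bot.read_state();print(s['position'],s['force'],s['time_s'])
plan([.519,-.237,.0215],8.7,1)
"
```

```text
[ 0.5221 -0.2559  0.0214] [-0.4053 -0.0515 -0.8117] 15.5
[19.2, -0.2, -0.0, -0.001, -0.001, 0.001],
```

Request:
play_rows(
  moves=[
    [[6,-1,0,0,0,0],[6,0,0,0,0,0],[5,0,0,0,0,0],[3,0,0,0,0,0],[1,0,0,0,0,0]],
  ],
)

```text
time_s: 16.0
position: [0.5183, -0.2349, 0.0228]
tcp_rot: [[-0.153, 0.988, 0.0], [0.988, 0.153, -0.0], [-0.0, 0.0, -1.0]]
force: [-0.3, -0.3, -1.1]
opening: 0.007
grasp_force: 0.0
```

Request:
play_rows(
  moves=[
    [[0.5,0,0,0,0,0],[0.5,0,0,0,0,0],[0.5,0,0,0,0,0]],
  ],
)

```text
time_s: 16.3
position: [0.518, -0.2342, 0.0224]
tcp_rot: [[-0.152, 0.988, 0.0], [0.988, 0.152, -0.0], [-0.0, 0.0, -1.0]]
force: [-1.2, -0.7, 0.5]
opening: 0.004
grasp_force: 0.0
```

Request:
play_rows(
  moves=[
    [[0.5,0,0,0,0,0],[0.5,0,0,0,0,0]],
  ],
)

```text
time_s: 16.5
position: [0.5178, -0.2333, 0.0223]
tcp_rot: [[-0.153, 0.988, 0.0], [0.988, 0.153, -0.0], [-0.0, 0.0, -1.0]]
force: [-0.5, -1.1, -0.1]
opening: 0.005
grasp_force: 0.8
```

```bash
python3 -c "
from plan import *
s=bot.read_state();print(s['position'],s['force'],s['time_s'],s['grasp_force'])
"
```

```text
[ 0.5178 -0.2333  0.0223] [-0.482  -1.0826 -0.0529] 16.5 0.8092119998764247
```

Contact is back at y = -0.233. I'll continue in fine steps and watch the force.

Request:
play_rows(
  moves=[
    [[0.5,0,0,0,0,0],[0.5,0,0,0,0,0]],
  ],
)

```text
time_s: 16.7
position: [0.5182, -0.2331, 0.0224]
tcp_rot: [[-0.153, 0.988, 0.001], [0.988, 0.153, -0.002], [-0.002, 0.001, -1.0]]
force: [0.2, -3.8, -1.3]
opening: 0.008
grasp_force: 1.7
```

Request:
play_rows(
  moves=[
    [[0.5,0,0,0,0,0],[0.5,0,0,0,0,0]],
  ],
)

```text
time_s: 16.9
position: [0.5182, -0.232, 0.0225]
tcp_rot: [[-0.153, 0.988, 0.002], [0.988, 0.153, -0.002], [-0.002, 0.001, -1.0]]
force: [0.4, -4.6, -3.1]
opening: 0.008
grasp_force: 2.3
```

Request:
play_rows(
  moves=[
    [[0.5,0,0,0,0,0],[0.5,0,0,0,0,0]],
  ],
)

```text
time_s: 17.1
position: [0.5182, -0.2312, 0.0226]
tcp_rot: [[-0.153, 0.988, 0.002], [0.988, 0.153, -0.002], [-0.002, 0.002, -1.0]]
force: [0.3, -5.5, -2.7]
opening: 0.003
grasp_force: 3.0
```

Request:
play_rows(
  moves=[
    [[0.5,0,0,0,0,0],[0.5,0,0,0,0,0]],
  ],
)

```text
time_s: 17.3
position: [0.5183, -0.2306, 0.0226]
tcp_rot: [[-0.153, 0.988, 0.003], [0.988, 0.153, -0.003], [-0.003, 0.002, -1.0]]
force: [0.2, -7.1, -2.7]
opening: 0.006
grasp_force: 3.4
```

```bash
python3 -c "
from ctl import *
s=bot.read_state();print(s['position'],s['force'],s['time_s'],s['grasp_force'])
ctl()
"
```

```text
[ 0.5183 -0.2306  0.0226] [ 0.2115 -7.084  -2.6555] 17.3 3.3565362411900423
scene wedge [(array([222.2, 251.7]), 0.73, array([ 0.4964, -0.0844]))]
scene short_corner_top [(array([245.7, 239.6]), 0.97, array([ 0.5511, -0.1088]))]
scene check_pad [(array([204.5, 185.3]), 0.57, array([0.6361, 0.0645]))]
scene pivot_foot [(array([182.6, 240.1]), 0.93, array([0.476 , 0.0064]))]
scene short_foot [(array([245.7, 257.7]), 0.6, array([ 0.5102, -0.1356]))]
ctl [ 0.5447 -0.0541  0.2319] drop 0.002705342606175876 0.05912569537758827
side wedge [(array([228.1, 247.8]), 0.88, array([ 0.5005, -0.0875]))]
side short_corner_top [(array([243.3, 233.6]), 0.64, array([ 0.5599, -0.0544]))]
side check_pad []
side pivot_foot [(array([196.6, 235.3]), 0.98, array([0.4701, 0.0036]))]
side short_foot []
```

Request:
play_rows(
  moves=[
    [[-6,0,0,0,0,0],[-20,0,0,0,0,0],[-20,10,-30,0,0,0],[0,20,-45,0,0,0],[0,30,-38,0,0,0]],
  ],
)

```text
time_s: 18.5
position: [0.5826, -0.2668, 0.1367]
tcp_rot: [[-0.149, 0.989, -0.002], [0.989, 0.149, 0.002], [0.002, -0.002, -1.0]]
force: [1.3, -1.2, -1.1]
opening: 0.004
grasp_force: 0.0
```

Request:
play_rows(
  moves=[
    [[0,35,-25,0,0,0],[0,45,-10,0,0,0],[0,40,0,0,0,0],[0,0,0,0,0,0]],
  ],
)

```text
time_s: 18.9
position: [0.7068, -0.2465, 0.1711]
tcp_rot: [[-0.155, 0.988, 0.006], [0.988, 0.155, -0.001], [-0.001, 0.005, -1.0]]
force: [-0.6, -0.5, -0.4]
opening: 0.005
grasp_force: 0.0
```

```bash
python3 -c "
from wf import *
S=[bot.capture(n) for n in('scene','side')]
B=[]
for p in S:
    r=[x for x in bot.silhouettes(p,'controller') if x['pixels'].sum()>3000]
    if r:B.append((p,r[0]['pixels'].astype(np.float32)))
for d in (-.003,-.0015,0,.0015):
    r=fit(B,[lean(box(),d)],np.array([.5438,-.0585,.195]));print(d,len(B),*r)
    if d==0: c=r[0]
wfit(S,c)
pad=[r[0] for r in (bot.pinpoint(p,'check_pad') for p in S) if r]
print([onz(p,r['centre'],.064) for p,r in zip(S,pad)],place([.055,.075,.064],c))
for k in ('filter_cube_a','lens_tube_a','objective_b'):
    for p in S: print(k,[onz(p,r['centre'])[:2] for r in bot.pinpoint(p,k)[:1]])
P=place([.055,.075,.064],c)[0]
s=bot.read_state();print(s['position'],s['force'],s['time_s'])
plan([P[0],P[1],.14],30,10)
cv2.imwrite('pics/c5.png',np.hstack([cv2.resize(p['image'][165:300,165:345],(400,300),interpolation=cv2.INTER_CUBIC) for p in S]))
"
```

```text
-0.003 2 [ 0.5434 -0.0595  0.1835] 0.03611118718981743
-0.0015 2 [ 0.5435 -0.0581  0.1851] 0.03831342235207558
0 2 [ 0.5436 -0.0581  0.1923] 0.04408005625009537
0.0015 2 [ 0.5449 -0.0574  0.1962] 0.052691731601953506
wedge [ 0.4952 -0.0828  1.7279] 0.06394381821155548 foot in wedge x,y mm [-60.1467   0.6814]
wedge [ 0.4958 -0.0821  1.7247] 0.05042564868927002 foot in wedge x,y mm [-60.6955   1.167 ]
wedge [ 0.4953 -0.0827  1.7277] 0.06010313332080841 foot in wedge x,y mm [-60.1638   0.7482]
[array([0.5819, 0.0226, 0.064 ]), array([0.5869, 0.039 , 0.064 ])] [[0.5833 0.026  0.064 ]]
filter_cube_a [array([ 0.631 , -0.1958])]
filter_cube_a [array([ 0.6222, -0.205 ])]
lens_tube_a [array([ 0.6492, -0.3158])]
lens_tube_a [array([ 0.6498, -0.3202])]
objective_b [array([ 0.4383, -0.0552])]
objective_b [array([ 0.4329, -0.0504])]
[ 0.7017 -0.2474  0.1706] [-0.7313  0.2762 -0.5511] 19.5
[28.8, -7.6, 3.1, -0.0, -0.0, -0.037], [29.1, -6.5, 3.1, -0.0, -0.0, -0.037], [29.3, -5.4, 3.1, -0.0, -0.0, -0.037], [29.5, -4.3, 3.1, -0.0, -0.0, -0.037], [29.6, -3.2, 3.1, -0.0, -0.0, -0.037]
[29.7, -2.1, 3.1, -0.0, -0.0, -0.037], [29.8, -1.0, 3.1, -0.0, -0.0, -0.037], [29.8, 0.1, 3.1, -0.0, -0.0, -0.037], [29.8, 1.2, 3.1, -0.0, -0.0, -0.037], [29.7, 2.3, 3.1, -0.0, -0.0, -0.037]
```

View pics/c5.png

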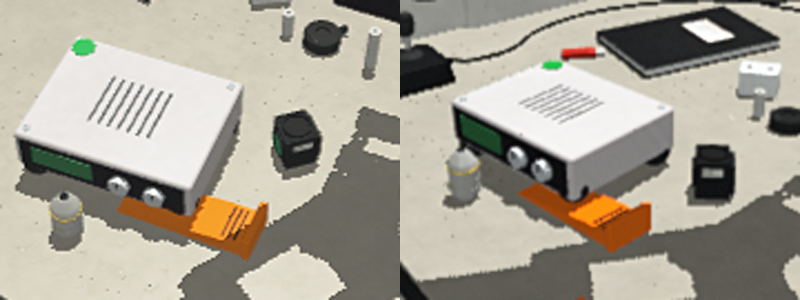

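The controller is level and unmoved, and the wedge sits 60 mm under the short foot with the loose parts undisturbed. Next is the press on the green pad, at about (0.583, 0.025).

Request:
play_rows(
  moves=[
    [[36,-9.4,0,0,0,0],[36,-9.4,0,0,0,0],[36,-9.4,0,0,0,0],[36,-9.4,5,0,0,0],[36,-9.4,10,0,0,0]],
  ],
)

```text
time_s: 20.0
position: [0.6282, -0.0754, 0.1564]
tcp_rot: [[-0.152, 0.988, 0.003], [0.988, 0.152, -0.001], [-0.001, 0.003, -1.0]]
force: [0.0, 0.2, -0.1]
opening: 0.003
grasp_force: 0.0
```

Request:
play_rows(
  moves=[
    [[36,-9.4,15,0,0,0],[36,-9.4,15,0,0,0],[36,-9.4,15,0,0,0],[0,0,15,0,0,0],[0,0,0,0,0,0]],
  ],
)

```text
time_s: 20.5
position: [0.5821, 0.0274, 0.094]
tcp_rot: [[-0.155, 0.988, -0.004], [0.988, 0.155, 0.0], [0.001, -0.004, -1.0]]
force: [0.4, 0.2, 0.4]
opening: 0.005
grasp_force: 0.0
```

```bash
python3 -c "
from plan import *
s=bot.read_state();print(s['position'],s['force'],s['time_s'])
plan([.583,.025,.081],8.7,1)
"
```

```text
[0.5821 0.0274 0.094 ] [0.433  0.238  0.4191] 20.5
[-2.5, 0.6, 13.0, -0.004, -0.001, 0.003],
```

Request:
play_rows(
  moves=[
    [[-2,0,5,0,0,0],[0,0,5,0,0,0],[0,0,3,0,0,0],[0,0,1,0,0,0],[0,0,0,0,0,0]],
  ],
)

```text
time_s: 21.0
position: [0.5843, 0.0237, 0.0814]
tcp_rot: [[-0.152, 0.988, 0.0], [0.988, 0.152, 0.0], [0.0, 0.0, -1.0]]
force: [-1.0, -0.2, 0.9]
opening: 0.003
grasp_force: 0.0
```

Request:
play_rows(
  moves=[
    [[0,0,0.5,0,0,0],[0,0,0.5,0,0,0],[0,0,0.5,0,0,0],[0,0,0,0,0,0]],
  ],
)

```text
time_s: 21.4
position: [0.5841, 0.0241, 0.0799]
tcp_rot: [[-0.153, 0.988, -0.0], [0.988, 0.153, -0.0], [-0.0, -0.0, -1.0]]
force: [-0.5, -0.7, -0.8]
opening: 0.009
grasp_force: 0.0
```

Request:
play_rows(
  moves=[
    [[0,0,0.5,0,0,0],[0,0,0.5,0,0,0],[0,0,0,0,0,0]],
  ],
)

```text
time_s: 21.7
position: [0.5841, 0.0241, 0.0788]
tcp_rot: [[-0.152, 0.988, -0.0], [0.988, 0.152, 0.0], [0.0, -0.0, -1.0]]
force: [-0.1, 1.0, -0.5]
opening: 0.003
grasp_force: 0.0
```

Request:
play_rows(
  moves=[
    [[0,0,0.5,0,0,0],[0,0,0.5,0,0,0],[0,0,0,0,0,0]],
  ],
)

```text
time_s: 22.0
position: [0.5842, 0.0241, 0.0782]
tcp_rot: [[-0.152, 0.988, 0.0], [0.988, 0.152, -0.0], [-0.0, 0.0, -1.0]]
force: [-1.0, 0.4, 3.5]
opening: 0.002
grasp_force: 1.5
```

Request:
play_rows(
  moves=[
    [[0,0,0.5,0,0,0],[0,0,0,0,0,0]],
  ],
)

```text
time_s: 22.2
position: [0.5843, 0.0241, 0.0781]
tcp_rot: [[-0.152, 0.988, 0.0], [0.988, 0.152, -0.0], [-0.0, 0.0, -1.0]]
force: [-0.6, 0.0, 5.6]
opening: 0.006
grasp_force: 3.0
```

The pad is at 64.2 mm, the level height, and it holds firm. I'll press a little harder, then let go.

Request:
play_rows(
  moves=[
    [[0,0,0.5,0,0,0],[0,0,0.5,0,0,0],[0,0,0.5,0,0,0],[0,0,0,0,0,0],[0,0,0,0,0,0]],
  ],
)

```text
time_s: 22.7
position: [0.5843, 0.0242, 0.0779]
tcp_rot: [[-0.153, 0.988, 0.001], [0.988, 0.153, -0.0], [-0.0, 0.001, -1.0]]
force: [-3.1, 0.1, 14.6]
opening: 0.005
grasp_force: 7.0
```

Request:
play_rows(
  moves=[
    [[0,0,0.5,0,0,0],[0,0,0,0,0,0],[0,0,0,0,0,0]],
  ],
)

```text
time_s: 23.0
position: [0.5844, 0.0242, 0.0779]
tcp_rot: [[-0.153, 0.988, 0.001], [0.988, 0.153, -0.0], [-0.0, 0.001, -1.0]]
force: [-4.6, 1.2, 17.2]
opening: 0.004
grasp_force: 8.4
```

Request:
play_rows(
  moves=[
    [[0,0,-2,0,0,0],[0,0,-5,0,0,0],[0,0,-20,0,0,0],[0,0,-40,0,0,0],[0,0,-40,0,0,0]],
  ],
)

```text
time_s: 23.5
position: [0.5834, 0.0241, 0.1824]
tcp_rot: [[-0.152, 0.988, -0.003], [0.988, 0.152, 0.0], [0.001, -0.003, -1.0]]
force: [0.6, -1.0, -0.1]
opening: 0.004
grasp_force: 0.0
```

Request:
play_rows(
  moves=[
    [[40,10,-20,0,0,0],[40,10,0,0,0,0],[40,0,0,0,0,0],[0,0,0,0,0,0],[0,0,0,0,0,0]],
  ],
)

```text
time_s: 24.0
position: [0.5852, 0.1466, 0.202]
tcp_rot: [[-0.155, 0.988, -0.001], [0.988, 0.155, -0.001], [-0.0, -0.001, -1.0]]
force: [0.3, -1.1, -0.4]
opening: 0.003
grasp_force: 0.0
```

```bash
python3 -c "
from wf import *
S=[bot.capture(n) for n in('scene','side')]
B=[]
for p in S:
    r=[x for x in bot.silhouettes(p,'controller') if x['pixels'].sum()>3000]
    if r:B.append((p,r[0]['pixels'].astype(np.float32)))
r=fit(B,[lean(box(),0)],np.array([.5438,-.0585,.195]));print(len(B),*r)
wfit(S,r[0]);print(bot.read_state()['force'])
"
```

```text
2 [ 0.5447 -0.0576  0.1808] 0.043143585324287415
wedge [ 0.4954 -0.0827  1.7264] 0.06423220038414001 foot in wedge x,y mm [-59.2254   0.437 ]
wedge [ 0.4959 -0.0825  1.7285] 0.05431373417377472 foot in wedge x,y mm [-59.3276   1.1153]
wedge [ 0.496  -0.083   1.7228] 0.06059499830007553 foot in wedge x,y mm [-58.8357   0.7705]
[-0.7215  0.712  -0.0744]
```

Under 17 N the pad moved only 0.3 mm, so the controller no longer rocks. The wedge is unchanged.

```bash
python3 -c "
from rig import bot
print(bot.hand_in())"
```

```text
the job is handed in; nothing more can be done
None
```

I pushed the wedge about 60 mm under the short foot and the controller now stands level (pad at about 64 mm). A 17 N press on the green pad moved it only about 0.3 mm, I let go, nothing else was visibly disturbed, and I handed the job in at about 24 s; no verdict came back.

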